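# Make up two valve kits from the bench stock

## Robot

A 6-joint arm with a two-finger parallel gripper is mounted at the origin on a cart in front of the work surface, level with it; the furniture and walls round the work are solid. World frame = base frame: x ahead of the robot, y to its left, z up, the work surface at z = 0. Lengths are in m, angles in rad, forces in N, time in s.
With the tool pointing down it reaches from about 0.25 to 0.775 m from the base axis. Payload 4 kg.
Tool frame: the origin (TCP) lies at the very end of the fingers, on their centre line; the grasp point (between the pads) lies 19 mm behind it (robot.hold_point_z is the distance from the TCP to the grasp point, in m); z points along the fingers, y is the line along which they close (so a half turn about z gives the same grasp; the last joint's range is limited). The gripper opens to 94 mm and grips with 3 to 60 N. Pads are 16 mm wide; open, the fingers measure 119 mm over their backs; the gripper's body (75 mm by 177 mm) begins 78 mm behind the grasp point.
Start: joints at [1.041, 0.087, 1.371, -0, 1.684, -0.103], TCP at [0.228, 0.501, 0.206] pointing down, gripper open.
Joint ranges: [-3.1, 3.1], [-0.76, 2.03], [0.27, 2.55], [-1.08, 4.22], [0.17, 2.65], [-2.57, 2.57]. Speed limits (rad/s): [2.79, 2.79, 3.14, 3.14, 3.14, 3.14].

## Interface

Orientations are given as [roll, pitch, yaw] about the fixed x, y, z axes, in that order (R = Rz(yaw) Ry(pitch) Rx(roll)).
In Python, from bench import robot gives the robot as it stands.
- The arm moves only by the tool carry_out, never from a script. Its argument "steps" is a list of rows, each a list of 3 entries, a list of its own where there are three numbers: the shift along the tool's x, y, z in m, then the turn about the tool's z in units of 10 degrees (1.0 is 10 degrees), then the closure, from -1 (fully open) to 1 (shut). In form: [[[tx, ty, tz], roll, jaw], ...]. A call has 1 to 10 rows; each row is the pose to reach, as a shift and turn from the pose commanded when the call began, along the tool's axes at that moment; what a row does not reach only later rows make up. A row lasts 1/8 s, in which the tool goes at most 62.5 mm and 10.7 degrees, less where a joint would pass 70% of its speed; a pose out of reach is approached as far as the arm can. A call with a gripper value outside its range is refused whole. The fingers move at their own pace and stop on an object; the grip force is fixed at half the most. Time passes only in rows, so rows that repeat a pose let the fingers close. It gives the time, the measured TCP pose, the force, the opening and the grip force at its end, in the units of the state.
- robot.get_obs(): the state, without advancing time (a new reading comes with each control period).
- robot.snapshot(name): name is "scene" or "top" or "wrist"; returns a dict with "image" (400x640x3 uint8, red, green, blue), "z_map" (400x640 float32, m along the optical axis (not along the pixel's ray), 0 where there is no reading), "mtx" (3x3 intrinsics, pixels), "R" (3x3) and "t" (3): a world point X has camera coordinates R X + t. Camera axes: x right, y down, z forward; pixel columns grow to the right and rows downward; lengths in m; the calibration is good to about 2 mm. A picture is of the moment at which its call begins.
- robot.close_job(): hands the job in; it is judged then, once.
The state is a dict: "time": time; "joint_positions": joint angles; "qvel": joint speeds; "joint_torque": joint torques, N m; "tool_pos": TCP position; "ee_rot": TCP orientation; "wrist_force": force on the tool from outside, world axes, zero at the start; "wrist_torque": the same for the moment, N m; "width": finger opening in m; "finger_force": force on a finger pad.
Only numpy, scipy, OpenCV 4.12 (cv2) and the standard library are available. Lean on these libraries where they do the work, as an engineer would, in place of code of your own. Each camera call takes 0.05 s, during which the arm holds its last target. There are 200 camera calls.

## Task

From the stock on the cork mat make up the two kits for the valve line, every part standing upright on the floor of a pocket of its own. The three-pocket tray gets a screw cap in its large pocket, and the smaller threaded union and the grease jar in its two smaller pockets, either way round; the two-pocket tray gets the other screw cap in its large pocket and the gauge block in its smaller one. Leave the larger union where it stands; mind the machine's upright posts close behind the mats.

Things in the scene. Friction and masses are not known exactly. Their poses are not given: they have to be found in the camera images.
- cap_1_mid (a point): One of two identical caps: black screw cap upright on a round foot (65 mm dia., 0-26 mm up), flange 86 mm dia. (26-40 mm up), hexagon head on top (40-60 mm up, 44 mm across flats): grip the head. Point: its centre, 30 mm above its underside. z up; x normal to a pair of flats. About 0.11 kg. Stands on a cork mat, top z = 0.002.
- cap_2_mid (a point): The other identical cap: black screw cap upright on a round foot (65 mm dia., 0-26 mm up), flange 86 mm dia. (26-40 mm up), hexagon head on top (40-60 mm up, 44 mm across flats): grip the head. Point: its centre, 30 mm above its underside. z up; x normal to a pair of flats. About 0.11 kg. Stands on a cork mat, top z = 0.002.
- small_union_mid (a point): Smaller of two black threaded unions (short upright tubes): 59 mm outside diameter, 40 mm high; foot 48 mm dia. (0-14 mm up), collar 59 mm dia. (14-40 mm up): grip across the collar. Point: its centre, 20 mm above its underside. z up. About 0.06 kg. Stands on a cork mat, top z = 0.002.
- large_union_mid (a point): Larger of the two black threaded unions: 69 mm outside diameter, 46 mm high. In neither kit; it stays where it stands. Point: its centre, 23 mm above its underside. z up. Stands on a cork mat, top z = 0.002.
- jar_mid (a point): White grease jar with a blue lid, 53 mm high, upright; body 58 mm dia. (0-37 mm up), fixed lid 62 mm dia. (37-53 mm up): grip the lid. Point: its centre, 26.5 mm above its underside. z up. About 0.18 kg. Stands on a cork mat, top z = 0.002.
- block_mid (a point): Plain steel gauge block, 25 mm (its x) by 45 mm (its y), 30 mm high: grip across the 25 mm. Point: its centre, 15 mm above its underside. z up. Well under 0.5 kg. Stands on a cork mat, top z = 0.002.
- tray_three: Low aluminium tray, 98 x 268 mm, three pockets in a row. Origin: underside centre of the pocket frame; x across, y along the row to the end with a small tab, z up. Fixed on a 2 mm mat. Floor 3 mm thick; walls 4 mm thick, 12 mm high. Pockets 90 mm in x; large one (96 mm in y) centred at y = +0.082, smaller ones (78 mm) at y = -0.009 and -0.091, all at x = 0.
- tray_two: Low aluminium tray, 98 x 186 mm, two pockets in a row. Origin: underside centre of the pocket frame; x across, y along the row to the end with a small tab, z up. Fixed on a 2 mm mat. Floor 3 mm thick; walls 4 mm thick, 12 mm high. Pockets 90 mm in x; large one (96 mm in y) centred at y = +0.041, smaller one (78 mm) at y = -0.050. Tall fixed posts stand behind the mats, x > 0.62, y = +0.22 and -0.37.
There are look-alikes about, which are no part of the job. Leave any orange look-alike of the part that bears large_union_mid alone.

How it is judged:
At the end, for the whole second after the job is handed in: Caps, smaller union, jar and block each in the right tray and pocket (within 36 mm of its centre across, 30 mm along), on its floor within 5 mm, upright within 0.12 rad, at rest; caps interchangeable, union and jar either way round; larger union upright within 20 mm of its start ((((x of cap_1_mid in the frame of tray_three between -0.036 and 0.036 m and y of cap_1_mid in the frame of tray_three between 0.052 and 0.112 m and z of cap_1_mid in the frame of tray_three between 0.028 and 0.038 m and angle between cap_1_mid's own z axis and vertical below 0.12 rad) and (x of cap_2_mid in the frame of tray_two between -0.036 and 0.036 m and y of cap_2_mid in the frame of tray_two between 0.011 and 0.071 m and z of cap_2_mid in the frame of tray_two between 0.028 and 0.038 m and angle between cap_2_mid's own z axis and vertical below 0.12 rad)) or ((x of cap_2_mid in the frame of tray_three between -0.036 and 0.036 m and y of cap_2_mid in the frame of tray_three between 0.052 and 0.112 m and z of cap_2_mid in the frame of tray_three between 0.028 and 0.038 m and angle between cap_2_mid's own z axis and vertical below 0.12 rad) and (x of cap_1_mid in the frame of tray_two between -0.036 and 0.036 m and y of cap_1_mid in the frame of tray_two between 0.011 and 0.071 m and z of cap_1_mid in the frame of tray_two between 0.028 and 0.038 m and angle between cap_1_mid's own z axis and vertical below 0.12 rad))) and (((x of small_union_mid in the frame of tray_three between -0.036 and 0.036 m and y of small_union_mid in the frame of tray_three between -0.039 and 0.021 m and z of small_union_mid in the frame of tray_three between 0.018 and 0.028 m and angle between small_union_mid's own z axis and vertical below 0.12 rad) and (x of jar_mid in the frame of tray_three between -0.036 and 0.036 m and y of jar_mid in the frame of tray_three between -0.121 and -0.061 m and z of jar_mid in the frame of tray_three between 0.0245 and 0.0345 m and angle between jar_mid's own z axis and vertical below 0.12 rad)) or ((x of small_union_mid in the frame of tray_three between -0.036 and 0.036 m and y of small_union_mid in the frame of tray_three between -0.121 and -0.061 m and z of small_union_mid in the frame of tray_three between 0.018 and 0.028 m and angle between small_union_mid's own z axis and vertical below 0.12 rad) and (x of jar_mid in the frame of tray_three between -0.036 and 0.036 m and y of jar_mid in the frame of tray_three between -0.039 and 0.021 m and z of jar_mid in the frame of tray_three between 0.0245 and 0.0345 m and angle between jar_mid's own z axis and vertical below 0.12 rad))) and x of block_mid in the frame of tray_two between -0.036 and 0.036 m and y of block_mid in the frame of tray_two between -0.08 and -0.02 m and z of block_mid in the frame of tray_two between 0.013 and 0.023 m and angle between block_mid's own z axis and vertical below 0.12 rad and distance of large_union_mid from where it was at the start of the episode below 0.02 m and angle between large_union_mid's own z axis and vertical below 0.15 rad and linear speed of each of cap_1, cap_2, small_union, jar, block below 0.02 m/s); the robot touches nothing.
It fails at once if the larger union is moved more than 20 mm (distance of large_union_mid from where it was at the start of the episode above 0.02 m).
It also fails if it takes over 144 s, if anything falls off the work surface, if the arm or the gripper's body presses on something with over 40 N, if the wrist force passes 120 N, or if a joint passes its speed limit or range.

## Working session

There is one attempt and no reset: what is moved stays moved. The work goes in short steps, Python scripts to look and compute and a tool call to move; the robot and the scene stay as the last step left them, time stands still between calls to the robot, and variables do not carry over. Pictures are saved under pics/ and viewed, at most 14 in all, crops included, and the job is handed in when it is done.

Besides the shell and the picture viewer there is one more tool, called as name(argument=value, ...) on one line, values as JSON. carry_out: Moves the arm, as the interface text tells. Its arguments: {"type":"object","properties":{"steps":{"type":"array","items":{"type":"array"}}},"required":["steps"]}

```bash
mkdir -p pics; cat > h.py <<'E'
import numpy as np, cv2, sys
from bench import robot
def snap(n,f=None):
    s=robot.snapshot(n)
    if f: cv2.imwrite('pics/'+f+'.png',s['image'][:,:,::-1])
    return s
def ray(s,u,v,z):
    d=s['R'].T@np.linalg.inv(s['mtx'])@np.array([u,v,1.]); c=-s['R'].T@s['t']
    return (c+d*(z-c[2])/d[2])
def cloud(s):
    Z=s['z_map']; v,u=np.mgrid[:Z.shape[0],:Z.shape[1]]
    P=np.stack([u,v,np.ones_like(u)],-1)@np.linalg.inv(s['mtx']).T*Z[...,None]
    P=(P-s['t'])@s['R']; P[Z==0]=np.nan
    return P
E
python3 - <<'E'
from h import *
for n in('top','scene'):
    s=snap(n,n+'0'); print(n,s['mtx'].round(1).tolist(),(-s['R'].T@s['t']).round(3),s['R'].round(2).tolist()); np.savez('pics/'+n+'0.npz',**s)
print(robot.get_obs())
E
```

```text
top [[518.9, 0.0, 323.6], [0.0, 518.9, 197.6], [0.0, 0.0, 1.0]] [ 0.221 -0.043  1.864] [[0.01, -1.0, 0.01], [-0.99, -0.02, -0.13], [0.13, -0.01, -0.99]]
scene [[465.1, 0.0, 315.4], [0.0, 465.1, 196.0], [0.0, 0.0, 1.0]] [-0.121 -0.79   1.173] [[0.76, -0.65, 0.0], [-0.49, -0.58, -0.66], [0.43, 0.5, -0.75]]
{'time': 0.1, 'joint_positions': array([ 1.04088695e+00,  8.78666499e-02,  1.37207741e+00, -2.23160086e-05,
        1.68360515e+00, -1.03110297e-01]), 'qvel': array([-0.0005383 , -0.00198191, -0.00224928,  0.00031496,  0.00069808,
       -0.00168898]), 'joint_torque': array([ 2.37980566e-03, -3.41252589e+01, -3.03301799e+01,  7.19640730e-02,
        3.03895294e-02, -8.63766309e-05]), 'tool_pos': array([0.22744477, 0.50022955, 0.20444217]), 'ee_rot': array([-3.13964421e+00, -1.79322476e-04,  2.71479091e+00]), 'wrist_force': array([-0.1777862, -0.1380485, -0.1598751]), 'wrist_torque': array([ 0.02309457, -0.00495734,  0.00047724]), 'finger_force': 0.0, 'width': 0.09375023977052496}
```

View pics/top0.png

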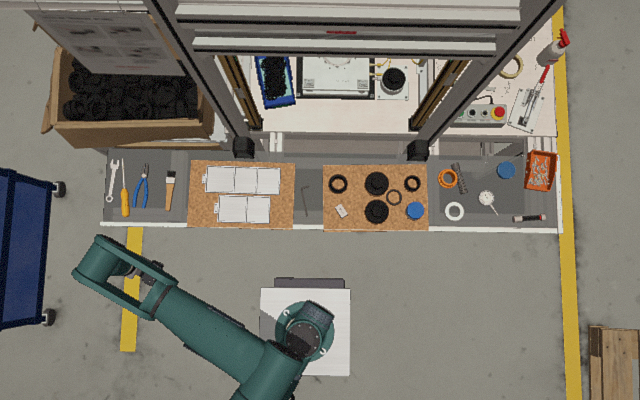

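View pics/scene0.png

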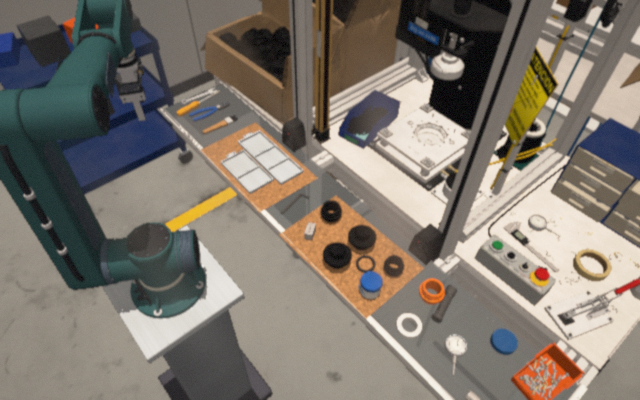

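Top view: trays on the left mat at (242,180) and (244,209). Caps at (376,182) and (376,212), unions at (338,184) and (413,184), block at (341,211), jar at (415,210), and a thin ring at (394,198). I'll look closer and get heights.

```bash
python3 - <<'E'
from h import *
s=np.load('pics/top0.npz'); im=s['image'][150:235,180:435]
cv2.imwrite('pics/crop.png',cv2.resize(im[:,:,::-1],None,fx=3.1,fy=3.1,interpolation=cv2.INTER_CUBIC))
P=cloud(s); g=cv2.cvtColor(s['image'],cv2.COLOR_RGB2HSV)
H,S,V=cv2.split(g)
roi=np.zeros(H.shape,bool); roi[160:232,325:428]=1
def comps(m,nm,z):
    n,l,st,c=cv2.connectedComponentsWithStats((m).astype(np.uint8))
    for i in range(1,n):
        if st[i,4]>25: 
            q=P[l==i]; print(nm,c[i].round(1),st[i].tolist(),'ray',ray(s,*c[i],z).round(4)[:2],'zq',np.nanpercentile(q[:,2],[5,50,95]).round(3))
comps(roi&(V<75),'black',.04); comps(roi&(H>95)&(H<125)&(S>110),'blue',.055); comps(roi&(S<50)&(V>110),'white',.032)
roi[:]=0; roi[160:232,190:297]=1
comps(roi&(S<60)&(V>120),'tray',.014)
print(np.nanmedian(P[200:210,355:360,2]))
E
```

```text
black [376.3 183.3] [365, 172, 24, 24, 433] ray [ 0.52   -0.2466] zq [0.031 0.042 0.064]
black [337.4 183.5] [329, 175, 18, 18, 164] ray [ 0.517  -0.1079] zq [0.015 0.04  0.053]
black [411.7 183.1] [404, 176, 16, 16, 128] ray [ 0.5229 -0.3729] zq [0.009 0.033 0.044]
black [393.9 197.3] [387, 190, 15, 15, 53] ray [ 0.4709 -0.309 ] zq [0.003 0.01  0.017]
black [376.4 211.4] [365, 200, 24, 24, 440] ray [ 0.4196 -0.2471] zq [0.032 0.042 0.066]
blue [415.  209.9] [407, 202, 17, 17, 226] ray [ 0.4253 -0.381 ] zq [0.045 0.054 0.062]
white [362.6 161.8] [325, 160, 82, 5, 356] ray [ 0.5992 -0.198 ] zq [-0.008 -0.001  0.007]
white [421.7 166.5] [410, 160, 18, 25, 59] ray [ 0.5855 -0.411 ] zq [-0.01  -0.001  0.006]
white [340.8 210.7] [335, 204, 12, 14, 93] ray [ 0.4207 -0.1213] zq [0.022 0.032 0.039]
white [407. 231.] [387, 231, 41, 1, 41] ray [ 0.3524 -0.3563] zq [-0.919 -0.9   -0.879]
tray [241.9 179.8] [202, 165, 79, 30, 2047] ray [0.5292 0.2358] zq [-0.003  0.006  0.017]
tray [242.8 208.9] [214, 195, 57, 29, 1470] ray [0.4237 0.2292] zq [-0.003  0.006  0.016]
tray [238.3 229.2] [190, 219, 107, 13, 422] ray [0.3508 0.2424] zq [-0.916 -0.897  0.003]
0.00018228377833713144
```

View pics/crop.png

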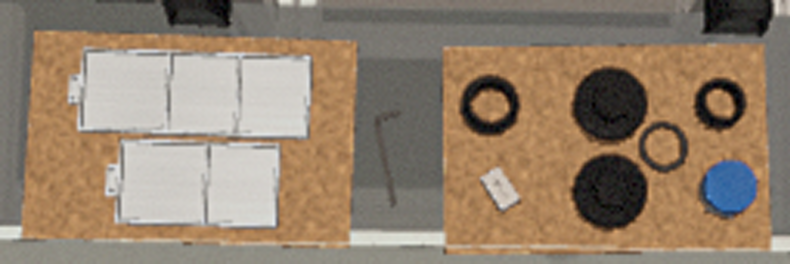

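```bash
cat >> h.py <<'E'
from scipy.spatial.transform import Rotation as Ro
def go(*tg, yaw=None):
    "shifts in the current tool frame for world targets"
    o=robot.get_obs(); R=Ro.from_euler('xyz',o['ee_rot']).as_matrix()
    print('pos',o['tool_pos'].round(4),'rot',o['ee_rot'].round(4),'t',round(o['time'],2),'w',round(o['width'],4),'F',o['wrist_force'].round(1))
    for t in tg: print(' ->',t,(R.T@(np.array(t)-o['tool_pos'])).round(4))
    if yaw is not None:
        d=(yaw-o['ee_rot'][2]+np.pi)%(2*np.pi)-np.pi; print(' turn',round(-np.degrees(d)/10,3))
E
python3 - <<'E'
from h import *
s=snap('wrist'); o=robot.get_obs(); R=Ro.from_euler('xyz',o['ee_rot']).as_matrix()
c=-s['R'].T@s['t']; print('cam in tool',R.T@(c-o['tool_pos']),(s['R']@R).round(3).tolist(),s['mtx'])
go((.42,.23,.36),yaw=np.pi)
E
```

```text
cam in tool [ 0.08451829 -0.00056521 -0.17859572] [[-0.001, 1.0, 0.0], [-0.958, -0.001, -0.286], [-0.286, -0.0, 0.958]] [[300.33493413   0.         321.04943692]
 [  0.         300.33493413 197.50761766]
 [  0.           0.           1.        ]]
pos [0.2275 0.5003 0.2046] rot [-3.1400e+00 -2.0000e-04  2.7148e+00] t 0.15 w 0.0944 F [ 0. -0. -1.]
 -> (0.42, 0.23, 0.36) [-0.2871 -0.1666 -0.1552]
 turn -2.445
```

carry_out(steps=[[[-0.06,-0.035,-0.01],-0.5,-1],[[-0.11,-0.07,-0.02],-1.0,-1],[[-0.16,-0.1,-0.03],-1.5,-1],[[-0.22,-0.13,-0.03],-2,-1],[[-0.27,-0.16,-0.03],-2.445,-1],[[-0.285,-0.165,-0.03],-2.445,-1],[[-0.285,-0.165,-0.03],-2.445,-1],[[-0.285,-0.165,-0.03],-2.445,-1]])

```text
time: 1.15
tool_pos: [0.4182, 0.2331, 0.2353]
ee_rot: [3.141, -0.001, -3.141]
wrist_force: [-1.0, 0.6, 0.9]
width: 0.0943
finger_force: 0.0
```

```bash
python3 - <<'E'
from h import *
s=snap('wrist','wt'); np.savez('pics/wt.npz',**s)
go((.45,-.24,.235))
E
```

```text
pos [0.4181 0.2334 0.2354] rot [ 3.1412e+00 -4.0000e-04 -3.1401e+00] t 1.2 w 0.0938 F [-0.2  0.3  0.9]
 -> (0.45, -0.24, 0.235) [-3.120e-02 -4.734e-01  2.000e-04]
```

View pics/wt.png

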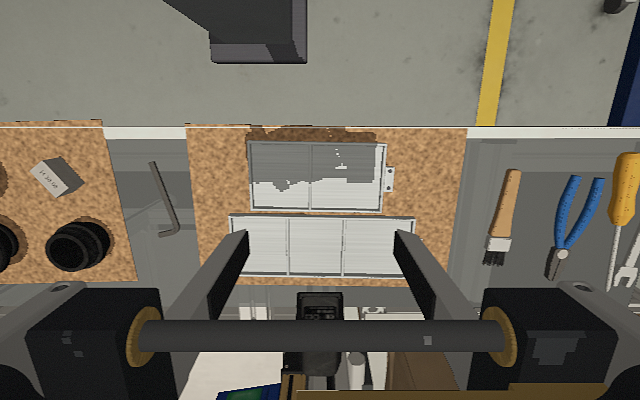

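The wrist view shows the two-pocket tray with corners at about (248,142), (386,144), (382,212), (250,210) and its tab at (389,180). The three-pocket tray spans (230,217) to (414,276), with dividers at 288 and 342. The fingers cover part of it and the post is behind at (320,310).

```bash
python3 - <<'E'
from h import *
w=dict(np.load('pics/wt.npz')); 
for q in [(248,142),(386,144),(382,212),(250,210),(309,177)]+[(230,217),(415,218),(413,276),(229,277),(288,247),(342,247)]: print(q,ray(w,*q,.014).round(4)[:2])
s=dict(np.load('pics/top0.npz')); H,S,V=cv2.split(cv2.cvtColor(s['image'],cv2.COLOR_RGB2HSV))
m=((S<60)&(V>120)).astype(np.uint8); m[:, :190]=0;m[:,297:]=0;m[:160]=0;m[219+6:]=0
m=cv2.morphologyEx(cv2.morphologyEx(m,cv2.MORPH_CLOSE,np.ones((3,3))),cv2.MORPH_OPEN,np.ones((15,15)))
for c in cv2.findContours(m,0,2)[0]:
    W=np.array([ray(s,*p[0],.012)[:2] for p in c],np.float32)
    r=cv2.minAreaRect(W); print(len(c),r)
cv2.imwrite('pics/wc.png',cv2.resize(w['image'][130:290,215:430,::-1],None,fx=3.5,fy=3.5,interpolation=cv2.INTER_CUBIC))
E
```

```text
(248, 142) [0.3764 0.1369]
(386, 144) [0.379  0.3189]
(382, 212) [0.4741 0.3191]
(250, 210) [0.471  0.1332]
(309, 177) [0.4235 0.2167]
(230, 217) [0.4815 0.1041]
(415, 218) [0.4831 0.3665]
(413, 276) [0.5762 0.3718]
(229, 277) [0.5777 0.0943]
(288, 247) [0.5281 0.1848]
(342, 247) [0.5282 0.2638]
30 ((0.47700461745262146, 0.236275777220726), (0.27022653818130493, 0.20499157905578613), 88.98577880859375)
```

carry_out(steps=[[[0,-0.06,0],0,-1],[[0,-0.12,0],0,-1],[[0,-0.18,0],0,-1],[[0,-0.24,0],0,-1],[[0,-0.3,0],0,-1],[[0,-0.36,0],0,-1],[[0,-0.42,0],0,-1],[[0,-0.47,0],0,-1],[[0,-0.47,0],0,-1],[[0,-0.47,0],0,-1]])

```text
time: 2.45
tool_pos: [0.4191, -0.2362, 0.2354]
ee_rot: [3.141, -0.0, -3.14]
wrist_force: [0.2, 0.3, -0.1]
width: 0.0938
finger_force: 0.0
```

```bash
python3 - <<'E'
from h import *
s=snap('wrist','ws'); np.savez('pics/ws.npz',**s)
go()
E
```

```text
pos [ 0.4192 -0.2359  0.2356] rot [ 3.1410e+00  3.0000e-04 -3.1393e+00] t 2.5 w 0.0937 F [-0.1  0.5  0.2]
```

View pics/ws.png

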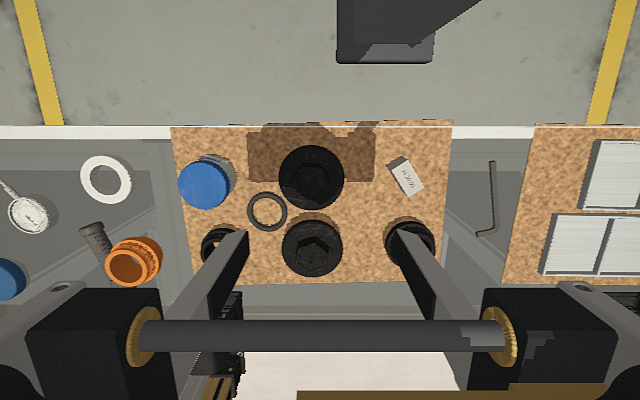

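Wrist view of the stock: jar (203,184), caps near (311,177) and (312,247), ring (267,211), block (407,176), large union (410,240), small union (222,245). Enhancing the hex heads and the block.

```bash
python3 - <<'E'
from h import *
s=dict(np.load('pics/ws.npz')); im=s['image'].astype(float)
c=np.clip(im[135:285,270:355]*4,0,255).astype(np.uint8); c=cv2.resize(c,None,fx=4,fy=4,interpolation=cv2.INTER_CUBIC)
b=cv2.resize(im[150:200,380:430].astype(np.uint8),None,fx=6,fy=6,interpolation=cv2.INTER_CUBIC)
o=np.zeros((600,340+300,3),np.uint8); o[:,:340]=c; o[:300,340:]=b
cv2.imwrite('pics/enh.png',o[:,:,::-1])
H,S,V=cv2.split(cv2.cvtColor(s['image'],cv2.COLOR_RGB2HSV))
m=((H>95)&(H<125)&(S>110)).astype(np.uint8); m[:,:170]=0;m[:,240:]=0;m[:140]=0;m[230:]=0
k=max(cv2.findContours(m,0,2)[0],key=cv2.contourArea); W=np.array([ray(s,*p[0],.055)[:2] for p in k],np.float32); print('jar',cv2.minEnclosingCircle(W),cv2.fitEllipse(W))
m=((S<60)&(V>150)).astype(np.uint8); m[:150]=0;m[200:]=0;m[:,:380]=0;m[:,430:]=0
k=max(cv2.findContours(m,0,2)[0],key=cv2.contourArea); W=np.array([ray(s,*p[0],.032)[:2] for p in k],np.float32); print('block',cv2.minAreaRect(W))
E
```

```text
jar ((0.4257555902004242, -0.3803703188896179), 0.032084789127111435) ((0.42527782917022705, -0.3809603154659271), (0.058915846049785614, 0.06303203105926514), 34.20939636230469)
block ((0.4225960671901703, -0.12313039600849152), (0.04470250383019447, 0.02520664967596531), 34.23469161987305)
```

View pics/enh.png

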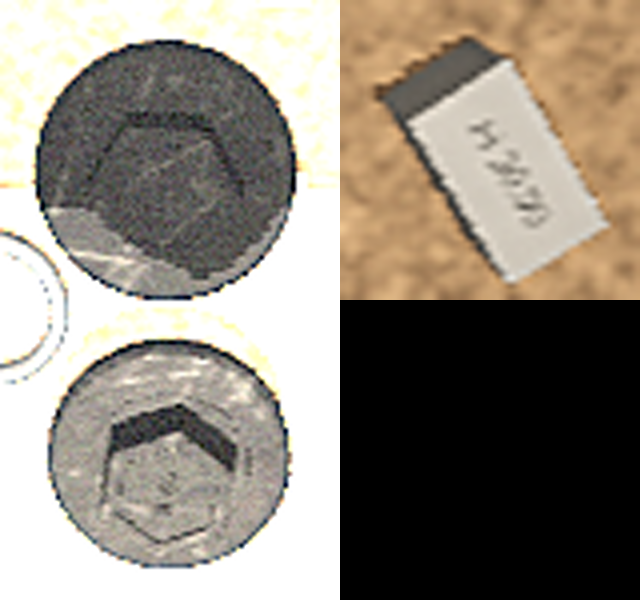

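Block fits cleanly. The far cap's top-face hexagon has a vertex at the top, near (178,432) in this crop. The near cap has a flat at the top, about (128,127)–(210,130). I'll zoom once on both heads.

```bash
python3 - <<'E'
from h import *
s=dict(np.load('pics/ws.npz'))
o=[]
for x,y in((288,158),(290,230)):
    c=cv2.cvtColor(s['image'][y:y+46,x:x+46],cv2.COLOR_RGB2GRAY); c=cv2.resize(c,(396,396),interpolation=cv2.INTER_CUBIC)
    c=cv2.createCLAHE(4,(3,3)).apply(cv2.GaussianBlur(c,(0,0),4)); o.append(c)
cv2.imwrite('pics/enh2.png',np.hstack(o))
E
```

```text
(no output)
```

View pics/enh2.png

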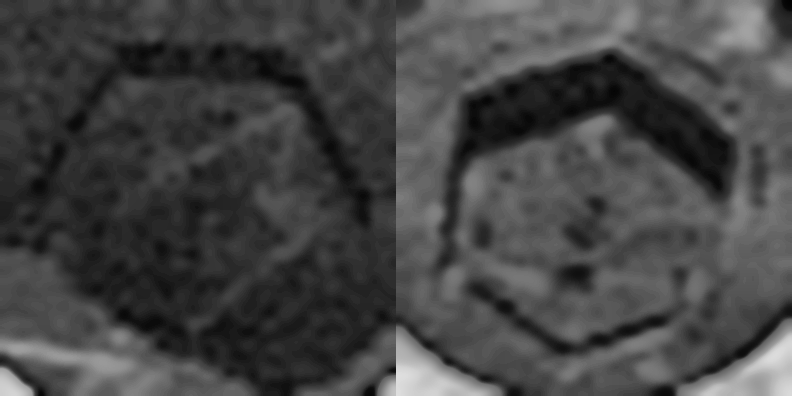

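The left crop (near cap) has its top-face edge running (125,80)–(300,85), with side vertices at (38,215) and (365,215). The right crop (far cap) has top-face vertices at (216,112), (326,200), (172,350) and (75,283).

```bash
python3 - <<'E'
from h import *
s=dict(np.load('pics/ws.npz')); k=46/396
def P(x0,y0,l,z=.062): 
    return np.array([ray(s,x0+(u+.5)*k-.5,y0+(v+.5)*k-.5,z)[:2] for u,v in l])
far=P(290,230,[(216,112),(172,350),(326,200),(75,283),(75,158),(285,318)]); print('far',far.round(4).tolist(),far.mean(0))
for a,b in((0,1),(2,3),(4,5)): d=far[a]-far[b]; print(np.hypot(*d),np.degrees(np.arctan2(d[1],d[0]))%60)
n=P(288,158,[(125,80),(300,85),(38,215),(365,215)]); print('near',n.round(4).tolist()); d=n[1]-n[0]; print(np.hypot(*d),np.degrees(np.arctan2(d[1],d[0]))%60)
# flange circles by dark mask at z=.042, small union
H,S,V=cv2.split(cv2.cvtColor(s['image'],cv2.COLOR_RGB2HSV))
m=(V<60).astype(np.uint8)
m[:135]=0;m[283:]=0;m[:,:272]=0;m[:,352:]=0
for c in cv2.findContours(m,0,2)[0]:
    if cv2.contourArea(c)>800:
        W=np.array([ray(s,*p[0],.042)[:2] for p in c],np.float32); print('cap',cv2.minEnclosingCircle(W))
t=dict(np.load('pics/top0.npz'));V=cv2.cvtColor(t['image'],cv2.COLOR_RGB2HSV)[:,:,2]
for x0,x1,y0,y1,z in((400,424,172,196,.042),(326,350,172,196,.048),(362,392,168,198,.042),(362,392,197,228,.042)):
    m=np.zeros(V.shape,np.uint8); m[y0:y1,x0:x1]=V[y0:y1,x0:x1]<75
    c=max(cv2.findContours(m,0,2)[0],key=cv2.contourArea); W=np.array([ray(t,*p[0],z)[:2] for p in c],np.float32); print('top',cv2.minEnclosingCircle(W),W.mean(0))
E
```

```text
far [[0.4997, -0.2442], [0.5396, -0.2512], [0.5142, -0.2278], [0.5281, -0.2658], [0.5073, -0.2654], [0.5341, -0.2339]] [ 0.52049894 -0.24803762]
0.04043374442856259 50.09141015329817
0.04050481873095217 50.089910240249495
0.0413606238322663 49.55721286357178
near [[0.4015, -0.2586], [0.4022, -0.2345], [0.4207, -0.2711], [0.4207, -0.2253]]
0.024148839760111757 28.358868991752203
cap ((0.5184347033500671, -0.24792927503585815), 0.04331590235233307)
cap ((0.41989144682884216, -0.24903692305088043), 0.04240305349230766)
top ((0.5225099325180054, -0.37362390756607056), 0.028930922970175743) [ 0.5243359  -0.36869177]
top ((0.5159122943878174, -0.10792993009090424), 0.03343002498149872) [ 0.5184502  -0.10582494]
top ((0.5202140808105469, -0.24632026255130768), 0.042855847626924515) [ 0.5159213  -0.24921906]
top ((0.42058539390563965, -0.24552805721759796), 0.04310312867164612) [ 0.4191705  -0.24623743]
```

carry_out(steps=[[[-0.05,-0.06,0],0,-1],[[-0.103,-0.12,0.02],0,-1],[[-0.103,-0.137,0.08],0,-1],[[-0.103,-0.137,0.135],0,-1],[[-0.103,-0.137,0.175],0,-1],[[-0.103,-0.137,0.205],0,-1],[[-0.103,-0.137,0.218],0,-1],[[-0.103,-0.137,0.218],0,-1],[[-0.103,-0.137,0.218],0,0.1],[[-0.103,-0.137,0.218],0,0.6]])

```text
time: 3.75
tool_pos: [0.5229, -0.3752, 0.0197]
ee_rot: [-3.139, 0.003, -3.141]
wrist_force: [0.1, -0.0, 0.2]
width: 0.0772
finger_force: 0.0
```

carry_out(steps=[[[0,0,0],0,0.6],[[0,0,0],0,0.6],[[0,0,0],0,0.6],[[0,0,-0.02],0,0.6],[[0,0,-0.06],0,0.6]])

```text
time: 4.38
tool_pos: [0.5203, -0.373, 0.076]
ee_rot: [3.137, -0.004, 3.142]
wrist_force: [-0.1, -0.4, -0.7]
width: 0.0574
finger_force: 30.4
```

carry_out(steps=[[[0,0.03,-0.05],0,0.6],[[0,0.09,-0.09],0,0.6],[[0,0.15,-0.09],0,0.6],[[-0.003,0.21,-0.09],0,0.6],[[-0.005,0.27,-0.09],0,0.6],[[-0.008,0.33,-0.09],0,0.6],[[-0.008,0.39,-0.09],0,0.6],[[-0.008,0.45,-0.09],0,0.6],[[-0.008,0.5,-0.09],0,0.6],[[-0.008,0.515,-0.09],0,0.6]])

```text
time: 5.62
tool_pos: [0.5292, 0.1433, 0.1684]
ee_rot: [3.141, 0.0, -3.138]
wrist_force: [0.6, -0.5, -1.0]
width: 0.0578
finger_force: 30.4
```

```bash
python3 - <<'E'
from h import *
go((.53,.142,.022),yaw=np.pi)
E
```

```text
pos [0.5292 0.1433 0.1684] rot [ 3.1408e+00  3.0000e-04 -3.1376e+00] t 5.62 w 0.0578 F [ 0.6 -0.5 -1. ]
 -> (0.53, 0.142, 0.022) [-0.0008 -0.0014  0.1464]
 turn 0.023
```

carry_out(steps=[[[-0.001,-0.001,0.05],0,0.6],[[-0.001,-0.001,0.1],0,0.6],[[-0.001,-0.001,0.13],0,0.6],[[-0.001,-0.001,0.147],0,0.6],[[-0.001,-0.001,0.147],0,0.6],[[-0.001,-0.001,0.147],0,0.6],[[-0.001,-0.001,0.147],0,-0.6],[[-0.001,-0.001,0.147],0,-0.6],[[-0.001,-0.001,0.13],0,-0.6],[[-0.001,-0.001,0.07],0,-0.6]])

```text
time: 6.88
tool_pos: [0.528, 0.1391, 0.0953]
ee_rot: [-3.14, -0.008, 3.142]
wrist_force: [1.1, 1.6, -0.4]
width: 0.075
finger_force: 0.0
```

```bash
python3 - <<'E'
from h import *
go((.4255,-.3805,.14),(.4255,-.3805,.03),yaw=np.pi)
s=snap('scene','s1')
cv2.imwrite('pics/s1c.png',cv2.resize(s['image'][110:320,190:450,::-1],None,fx=2.5,fy=2.5))
E
```

```text
pos [0.528  0.1391 0.0953] rot [-3.1403 -0.0084  3.1416] t 6.88 w 0.075 F [ 1.1  1.6 -0.4]
 -> (0.4255, -0.3805, 0.14) [ 0.1028 -0.5196 -0.0432]
 -> (0.4255, -0.3805, 0.03) [ 0.1019 -0.5195  0.0668]
 turn -0.0
```

View pics/s1c.png

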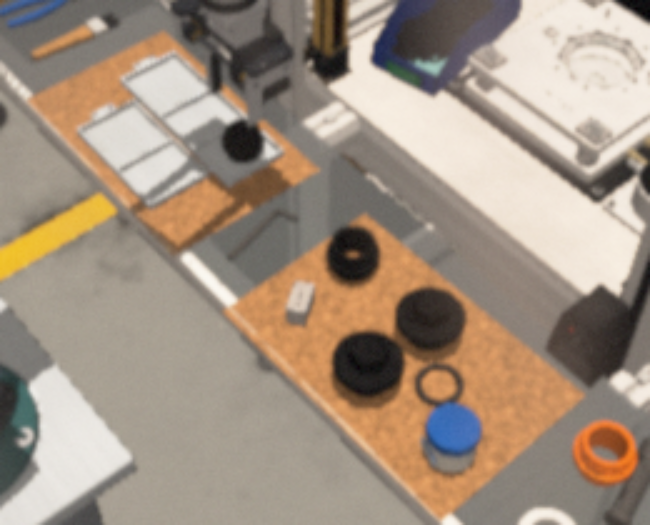

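The union stands upright in the end pocket, around (243,142) in the crop; stock is undisturbed. Jar next.

carry_out(steps=[[[0,0,-0.05],0,-0.6],[[0.01,-0.06,-0.07],0,-0.8],[[0.02,-0.12,-0.07],0,-1],[[0.03,-0.18,-0.07],0,-1],[[0.05,-0.24,-0.07],0,-1],[[0.06,-0.3,-0.07],0,-1],[[0.08,-0.36,-0.07],0,-1],[[0.095,-0.42,-0.07],0,-1],[[0.103,-0.48,-0.07],0,-1],[[0.103,-0.521,-0.07],0,-1]])

```text
time: 8.18
tool_pos: [0.427, -0.3844, 0.1692]
ee_rot: [-3.14, 0.002, 3.139]
wrist_force: [0.1, -1.0, 0.0]
width: 0.0941
finger_force: 0.0
```

```bash
python3 - <<'E'
from h import *
go((.4255,-.3805,.03),yaw=np.pi)
E
```

```text
pos [ 0.427  -0.3844  0.1692] rot [-3.1395e+00  1.8000e-03  3.1391e+00] t 8.18 w 0.0941 F [ 0.1 -1.   0. ]
 -> (0.4255, -0.3805, 0.03) [0.0018 0.0042 0.1391]
 turn -0.014
```

carry_out(steps=[[[0.001,0.001,0.05],0,-1],[[0.001,0.001,0.1],0,-1],[[0.001,0.001,0.13],0,-1],[[0.001,0.001,0.14],0,-1],[[0.001,0.001,0.14],0,-1],[[0.001,0.001,0.14],0,0.1],[[0.001,0.001,0.14],0,0.6],[[0.001,0.001,0.14],0,0.6],[[0.001,0.001,0.14],0,0.6],[[0.001,0.001,0.14],0,0.6]])

```text
time: 9.43
tool_pos: [0.4272, -0.382, 0.0286]
ee_rot: [-3.138, 0.001, 3.141]
wrist_force: [-0.6, -3.0, 3.3]
width: 0.0588
finger_force: 30.0
```

carry_out(steps=[[[0,0,-0.01],0,0.6],[[0,0.0,-0.06],0,0.6],[[0,0.02,-0.11],0,0.6],[[-0.01,0.08,-0.14],0,0.6],[[-0.02,0.14,-0.14],0,0.6],[[-0.04,0.2,-0.14],0,0.6],[[-0.06,0.26,-0.14],0,0.6],[[-0.08,0.32,-0.14],0,0.6],[[-0.09,0.38,-0.14],0,0.6],[[-0.1,0.44,-0.14],0,0.6]])

```text
time: 10.68
tool_pos: [0.5255, 0.0601, 0.1667]
ee_rot: [3.141, -0.003, -3.141]
wrist_force: [1.1, -0.1, -1.6]
width: 0.0592
finger_force: 30.0
```

```bash
python3 - <<'E'
from h import *
go((.53,.227,.17),yaw=np.pi)
E
```

```text
pos [0.5255 0.0601 0.1667] rot [ 3.1407e+00 -2.7000e-03 -3.1413e+00] t 10.68 w 0.0592 F [ 1.1 -0.1 -1.6]
 -> (0.53, 0.227, 0.17) [-0.0046  0.1669 -0.0032]
 turn 0.002
```

carry_out(steps=[[[-0.005,0.06,0],0,0.6],[[-0.005,0.12,0],0,0.6],[[-0.005,0.155,0],0,0.6],[[-0.005,0.167,0],0,0.6],[[-0.005,0.167,0],0,0.6],[[-0.005,0.167,0],0,0.6]])

```text
time: 11.42
tool_pos: [0.5314, 0.2232, 0.1673]
ee_rot: [-3.141, -0.001, 3.14]
wrist_force: [0.9, -0.1, -2.4]
width: 0.059
finger_force: 30.0
```

```bash
python3 - <<'E'
from h import *
go((.53,.226,.033),yaw=np.pi)
s=snap('wrist','j1')
H,S,V=cv2.split(cv2.cvtColor(s['image'],cv2.COLOR_RGB2HSV))
m=((H>95)&(H<125)&(S>110)).astype(np.uint8);m[:,:220]=0;m[:,420:]=0
for k in cv2.findContours(m,0,2)[0]:
    if cv2.contourArea(k)>200:
        o=robot.get_obs(); W=np.array([ray(s,*p[0],o['tool_pos'][2]+.026)[:2] for p in k],np.float32); print('jar',cv2.minEnclosingCircle(W))
cv2.imwrite('pics/j1c.png',s['image'][120:400,140:500,::-1])
E
```

```text
pos [0.5314 0.2232 0.1673] rot [-3.1409e+00 -7.0000e-04  3.1400e+00] t 11.43 w 0.059 F [ 0.9 -0.1 -2.4]
 -> (0.53, 0.226, 0.033) [0.0014 0.0029 0.1343]
 turn -0.009
jar ((0.6123970746994019, 0.18000806868076324), 0.018358387053012848)
jar ((0.5287996530532837, 0.22268842160701752), 0.031990475952625275)
```

View pics/j1c.png

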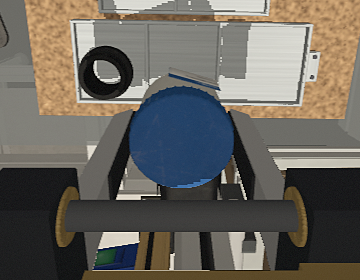

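The jar hangs straight and centred in the fingers. The union is in the end pocket at about (105,73).

carry_out(steps=[[[0.001,0.003,0.05],0,0.6],[[0.001,0.003,0.1],0,0.6],[[0.001,0.003,0.125],0,0.6],[[0.001,0.003,0.135],0,0.6],[[0.001,0.003,0.135],0,0.6],[[0.001,0.003,0.135],0,0.6],[[0.001,0.003,0.135],0,-0.5],[[0.001,0.003,0.135],0,-0.5],[[0.001,0.003,0.12],0,-0.5],[[0.001,0.003,0.06],0,-0.5]])

```text
time: 12.72
tool_pos: [0.5278, 0.2268, 0.1048]
ee_rot: [-3.139, -0.008, -3.142]
wrist_force: [0.3, -0.2, 0.3]
width: 0.0703
finger_force: 0.0
```

carry_out(steps=[[[0.01,-0.05,-0.05],0,-0.5],[[0.03,-0.1,-0.06],0,-0.5],[[0.05,-0.15,-0.06],0,-0.5],[[0.07,-0.2,-0.06],0,-0.5],[[0.09,-0.26,-0.06],0,-0.5],[[0.1,-0.31,-0.06],0,-0.5],[[0.107,-0.34,-0.06],0,-0.5],[[0.107,-0.349,-0.06],0,-0.5],[[0.107,-0.349,-0.06],0,-0.3],[[0.107,-0.349,-0.06],0,-0.3]])

```text
time: 13.98
tool_pos: [0.4239, -0.1204, 0.1677]
ee_rot: [3.141, 0.001, -3.14]
wrist_force: [-0.2, 0.1, -0.3]
width: 0.0613
finger_force: 0.0
```

```bash
python3 - <<'E'
from h import *
go((.4226,-.1231,.008),yaw=np.radians(214.2))
s=snap('wrist','j2')
E
```

```text
pos [ 0.4239 -0.1204  0.1677] rot [ 3.1411e+00  5.0000e-04 -3.1400e+00] t 13.97 w 0.0613 F [-0.2  0.1 -0.3]
 -> (0.4226, -0.1231, 0.008) [ 0.0014 -0.0028  0.1597]
 turn -3.411
```

View pics/j2.png

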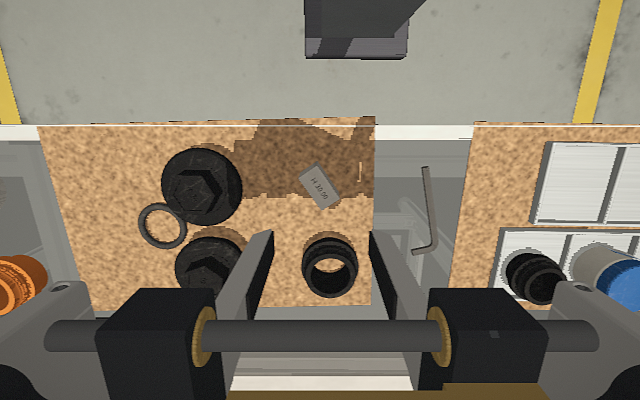

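Block at (319,186); jar (620,270) and union (535,278) stand in the tray; large union untouched.

carry_out(steps=[[[0.001,-0.003,0.02],-0.9,-0.3],[[0.001,-0.003,0.05],-1.8,-0.3],[[0.001,-0.003,0.08],-2.7,-0.3],[[0.001,-0.003,0.11],-3.4,-0.3],[[0.001,-0.003,0.14],-3.4,-0.3],[[0.001,-0.003,0.159],-3.4,-0.3],[[0.001,-0.003,0.159],-3.4,-0.3],[[0.001,-0.003,0.159],-3.4,0.8],[[0.001,-0.003,0.159],-3.4,0.8],[[0.001,-0.003,0.159],-3.4,0.8]])

```text
time: 15.28
tool_pos: [0.4242, -0.1221, 0.0094]
ee_rot: [-3.138, -0.002, -2.552]
wrist_force: [0.7, -0.0, 0.0]
width: 0.0345
finger_force: 0.0
```

carry_out(steps=[[[0,0,0],0,0.8],[[0,0,0],0,0.8],[[0,0,-0.03],0,0.8],[[0,0,-0.08],0.8,0.8],[[0,0,-0.14],1.7,0.8],[[0,0,-0.16],2.6,0.8],[[0,0,-0.16],3.4,0.8],[[0,0,-0.16],3.4,0.8],[[0,0,-0.16],3.4,0.8]])

```text
time: 16.4
tool_pos: [0.4232, -0.1211, 0.1674]
ee_rot: [-3.139, -0.003, 3.14]
wrist_force: [0.7, -0.5, -3.1]
width: 0.0248
finger_force: 30.0
```

```bash
python3 - <<'E'
from h import *
go((.4245,.177,.17),yaw=np.pi)
E
```

```text
pos [ 0.4232 -0.1211  0.1674] rot [-3.1392 -0.0034  3.14  ] t 16.4 w 0.0248 F [ 0.7 -0.5 -3.1]
 -> (0.4245, 0.177, 0.17) [-0.0008  0.2981 -0.0033]
 turn -0.009
```

carry_out(steps=[[[-0.001,0.05,0],0,0.8],[[-0.001,0.11,0],0,0.8],[[-0.001,0.17,0],0,0.8],[[-0.001,0.23,0],0,0.8],[[-0.001,0.28,0],0,0.8],[[-0.001,0.298,0],0,0.8],[[-0.001,0.298,0.01],0,0.8],[[-0.001,0.298,0.05],0,0.8],[[-0.001,0.298,0.1],0,0.8],[[-0.001,0.298,0.13],0,0.8]])

```text
time: 17.65
tool_pos: [0.4234, 0.1741, 0.0336]
ee_rot: [-3.136, -0.007, 3.137]
wrist_force: [0.7, 0.2, -2.1]
width: 0.0249
finger_force: 30.0
```

```bash
python3 - <<'E'
from h import *
go((.4245,.177,.012),yaw=np.pi)
E
```

```text
pos [0.4234 0.1741 0.0336] rot [-3.1361 -0.0066  3.1374] t 17.65 w 0.0249 F [ 0.7  0.2 -2.1]
 -> (0.4245, 0.177, 0.012) [-0.0013  0.003   0.0216]
 turn -0.024
```

carry_out(steps=[[[0,0.002,0.015],0,0.8],[[0,0.002,0.024],0,0.8],[[0,0.002,0.025],0,0.8],[[0,0.002,0.025],0,0.8]])

```text
time: 18.15
tool_pos: [0.4266, 0.1783, 0.0136]
ee_rot: [-3.139, 0.001, 3.138]
wrist_force: [-0.0, -0.2, -2.7]
width: 0.0247
finger_force: 30.0
```

carry_out(steps=[[[0,0,0.0015],0,0.8],[[0,0,0.0015],0,0.8],[[0,0,0.0015],0,0.3],[[0,0,0.0015],0,0.2],[[0,0,0.0015],0,0.2],[[0,0,-0.02],0,0.2],[[0,0,-0.08],0,0],[[0,-0.04,-0.14],0,-0.3]])

```text
time: 19.15
tool_pos: [0.4256, 0.1447, 0.1462]
ee_rot: [-3.139, -0.001, 3.142]
wrist_force: [1.7, 0.3, 1.1]
width: 0.0535
finger_force: 0.0
```

carry_out(steps=[[[0,-0.06,-0.02],0,-0.5],[[0,-0.12,-0.02],0.4,-0.5],[[0,-0.18,-0.02],0.8,-0.5],[[0,-0.24,-0.02],1.2,-0.5],[[0.002,-0.3,-0.02],2,-0.5],[[0.004,-0.35,-0.02],2.8,-0.5],[[0.006,-0.38,-0.02],3.2,-0.5],[[0.006,-0.386,-0.02],3.2,-0.5],[[0.006,-0.386,-0.02],3.2,-0.5]])

```text
time: 20.27
tool_pos: [0.4184, -0.2415, 0.1657]
ee_rot: [-3.139, -0.0, 2.58]
wrist_force: [-0.3, 0.4, -0.8]
width: 0.0704
finger_force: 0.0
```

```bash
python3 - <<'E'
from h import *
go((.42,-.248,.045),yaw=np.radians(148))
s=snap('scene','s2')
s=snap('wrist','c1')
cv2.imwrite('pics/c1b.png',np.clip(s['image'][100:300,150:490,::-1]*2.0,0,255))
E
```

```text
pos [ 0.4184 -0.2415  0.1657] rot [-3.1388e+00 -1.0000e-04  2.5803e+00] t 20.27 w 0.0704 F [-0.3  0.4 -0.8]
 -> (0.42, -0.248, 0.045) [-0.0049 -0.0043  0.1207]
 turn -0.016[ WARN:0@0.838] global loadsave.cpp:1063 imwrite_ Unsupported depth image for selected encoder is fallbacked to CV_8U.
```

View pics/c1b.png

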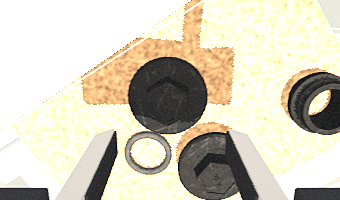

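The near cap (168,95) has a hexagon vertex pointing straight up in this view, so its flats face the fingers as planned.

carry_out(steps=[[[-0.005,-0.004,0.05],0,-0.5],[[-0.005,-0.004,0.09],0,-0.5],[[-0.005,-0.004,0.112],0,-0.5],[[-0.005,-0.004,0.12],0,-0.5],[[-0.005,-0.004,0.12],0,-0.5],[[-0.005,-0.004,0.12],0,0.7],[[-0.005,-0.004,0.12],0,0.7],[[-0.005,-0.004,0.12],0,0.7],[[-0.005,-0.004,0.12],0,0.7],[[-0.005,-0.004,0.12],0,0.7]])

```text
time: 21.62
tool_pos: [0.4208, -0.2486, 0.0466]
ee_rot: [-3.138, 0.002, 2.58]
wrist_force: [-1.0, 0.7, 3.5]
width: 0.0422
finger_force: 30.1
```

carry_out(steps=[[[0,0,-0.03],0,0.7],[[0.02,0.03,-0.08],0,0.7],[[0.05,0.08,-0.11],0,0.7],[[0.08,0.13,-0.11],0,0.7],[[0.11,0.18,-0.11],0,0.7],[[0.14,0.23,-0.11],0,0.7],[[0.17,0.28,-0.11],0,0.7],[[0.2,0.33,-0.11],0,0.7],[[0.23,0.38,-0.11],0,0.7],[[0.26,0.43,-0.11],0,0.7]])

```text
time: 22.88
tool_pos: [0.4291, 0.2558, 0.1534]
ee_rot: [-3.137, 0.001, 2.58]
wrist_force: [0.3, 0.2, -2.1]
width: 0.042
finger_force: 29.9
```

carry_out(steps=[[[0,0,0],0,0.7],[[0,0,0],0,0.7],[[0,0,0],0,0.7]])

```text
time: 23.25
tool_pos: [0.4297, 0.2529, 0.1539]
ee_rot: [-3.137, 0.001, 2.578]
wrist_force: [-0.5, 0.4, -1.2]
width: 0.0418
finger_force: 29.9
```

```bash
python3 - <<'E'
from h import *
go((.4258,.268,.050))
E
```

```text
pos [0.4297 0.2529 0.1539] rot [-3.1372e+00  6.0000e-04  2.5776e+00] t 23.25 w 0.0418 F [-0.5  0.4 -1.2]
 -> (0.4258, 0.268, 0.05) [0.0114 0.0111 0.1039]
```

carry_out(steps=[[[0.011,0.011,0.04],0,0.7],[[0.011,0.011,0.08],0,0.7],[[0.011,0.011,0.098],0,0.7],[[0.011,0.011,0.104],0,0.7],[[0.011,0.011,0.104],0,0.7],[[0.011,0.011,0.104],0,0.7]])

```text
time: 24.0
tool_pos: [0.4273, 0.2696, 0.0519]
ee_rot: [-3.141, 0.002, 2.579]
wrist_force: [0.9, 0.1, -1.3]
width: 0.0419
finger_force: 29.9
```

carry_out(steps=[[[0,0,0.002],0,0.7],[[0,0,0.002],0,0.7],[[0,0,0.002],0,-0.3],[[0,0,0.002],0,-0.3],[[0,0,-0.015],0,-0.3],[[0,0,-0.06],0,-0.5],[[-0.02,-0.03,-0.11],0,-0.5]])

```text
time: 24.88
tool_pos: [0.4267, 0.2342, 0.1618]
ee_rot: [-3.138, -0.0, 2.583]
wrist_force: [0.7, 0.0, 0.7]
width: 0.0702
finger_force: 0.0
```

carry_out(steps=[[[-0.04,-0.04,0],0,-0.5],[[-0.08,-0.08,0],0,-0.5],[[-0.12,-0.12,0],-0.2,-0.5],[[-0.16,-0.16,0],-0.5,-0.5],[[-0.2,-0.2,0],-1,-0.5],[[-0.24,-0.24,0],-1.4,-0.5],[[-0.28,-0.29,0],-1.8,-0.5],[[-0.31,-0.33,0],-2.2,-0.5],[[-0.333,-0.359,0],-2.2,-0.5],[[-0.333,-0.359,0],-2.2,-0.5]])

```text
time: 26.12
tool_pos: [0.5174, -0.2502, 0.1623]
ee_rot: [-3.138, -0.0, 2.96]
wrist_force: [0.1, 0.8, -0.6]
width: 0.0706
finger_force: 0.0
```

```bash
python3 - <<'E'
from h import *
go((.52,-.248,.045),yaw=np.radians(170))
s=snap('scene')
cv2.imwrite('pics/s3.png',cv2.resize(s['image'][110:320,190:450,::-1],None,fx=2.5,fy=2.5))
E
```

```text
pos [ 0.5174 -0.2502  0.1623] rot [-3.1377e+00 -4.0000e-04  2.9598e+00] t 26.12 w 0.0706 F [ 0.1  0.8 -0.6]
 -> (0.52, -0.248, 0.045) [-0.0022  0.0031  0.1173]
 turn -0.042
```

View pics/s3.png

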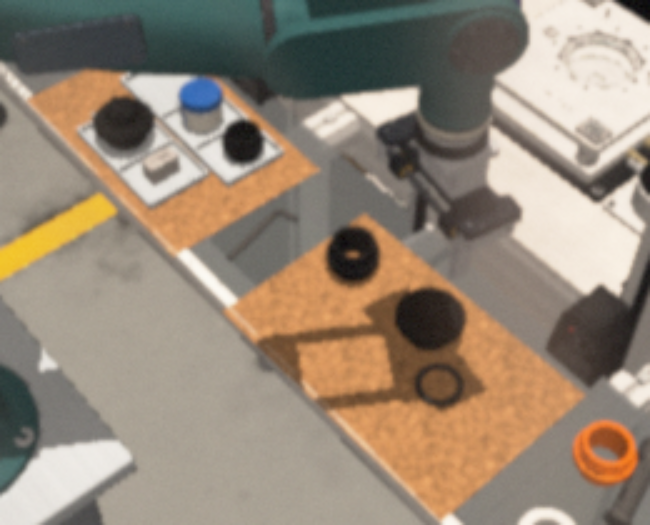

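The cap, block, jar and union are all seated in their pockets; the remaining cap (430,318) and the large union (353,253) are undisturbed.

carry_out(steps=[[[-0.002,0.003,0.05],0,-0.5],[[-0.002,0.003,0.09],0,-0.5],[[-0.002,0.003,0.108],0,-0.5],[[-0.002,0.003,0.117],0,-0.5],[[-0.002,0.003,0.117],0,-0.5],[[-0.002,0.003,0.117],0,0.7],[[-0.002,0.003,0.117],0,0.7],[[-0.002,0.003,0.117],0,0.7],[[-0.002,0.003,0.117],0,0.7],[[-0.002,0.003,0.117],0,0.7]])

```text
time: 27.42
tool_pos: [0.5202, -0.2464, 0.0456]
ee_rot: [-3.137, 0.001, 2.963]
wrist_force: [-0.9, -1.5, 4.1]
width: 0.0417
finger_force: 30.0
```

carry_out(steps=[[[0,0,-0.03],0,0.7],[[0.004,0.03,-0.08],-0.4,0.7],[[0.014,0.09,-0.12],-0.8,0.7],[[0.024,0.15,-0.12],-1,0.7],[[0.033,0.21,-0.12],-1,0.7],[[0.043,0.27,-0.12],-1,0.7],[[0.052,0.33,-0.12],-1,0.7],[[0.062,0.39,-0.12],-1,0.7],[[0.071,0.45,-0.12],-1,0.7],[[0.08,0.51,-0.12],-1,0.7]])

```text
time: 28.68
tool_pos: [0.5307, 0.2732, 0.162]
ee_rot: [-3.138, -0.003, 3.138]
wrist_force: [1.8, -0.3, -0.6]
width: 0.0418
finger_force: 29.9
```

carry_out(steps=[[[0,0.03,0],0,0.7],[[0,0.04,0],0,0.7],[[0,0.04,0],0,0.7],[[0,0.04,0],0,0.7]])

```text
time: 29.18
tool_pos: [0.5319, 0.3095, 0.1628]
ee_rot: [-3.138, -0.002, 3.136]
wrist_force: [0.9, -0.4, -0.7]
width: 0.0421
finger_force: 29.9
```

```bash
python3 - <<'E'
from h import *
go((.53,.316,.050),yaw=np.pi)
E
```

```text
pos [0.5319 0.3095 0.1628] rot [-3.1377e+00 -1.8000e-03  3.1364e+00] t 29.18 w 0.0421 F [ 0.9 -0.4 -0.7]
 -> (0.53, 0.316, 0.05) [0.0018 0.0069 0.1128]
 turn -0.03
```

carry_out(steps=[[[0.002,0.007,0.03],0,0.7],[[0.002,0.007,0.07],0,0.7],[[0.002,0.007,0.1],0,0.7],[[0.002,0.007,0.113],0,0.7],[[0.002,0.007,0.113],0,0.7],[[0.002,0.007,0.113],0,0.7]])

```text
time: 29.92
tool_pos: [0.5306, 0.3174, 0.0512]
ee_rot: [-3.139, 0.001, 3.137]
wrist_force: [-0.4, 0.1, -1.2]
width: 0.0419
finger_force: 29.9
```

carry_out(steps=[[[0,0,0.002],0,0.7],[[0,0,0.002],0,0.7],[[0,0,0.002],0,-0.2],[[0,0,0.002],0,-0.2],[[0,0,-0.015],0,-0.2],[[0,0,-0.06],0,-0.2],[[0,0,-0.12],0,-0.2],[[0.05,-0.03,-0.15],0,-0.2],[[0.1,-0.08,-0.15],0,-0.2],[[0.1,-0.08,-0.15],0,-0.2]])

```text
time: 31.18
tool_pos: [0.4274, 0.2369, 0.202]
ee_rot: [-3.139, 0.001, 3.137]
wrist_force: [0.5, -0.4, -0.7]
width: 0.0561
finger_force: 0.0
```

```bash
python3 - <<'E'
from h import *
go()
s=snap('wrist','f'); t=snap('top','ft')
a=cv2.resize(s['image'][100:300,200:450,::-1],None,fx=2,fy=2)
b=cv2.resize(t['image'][150:235,190:435,::-1],(500,174),interpolation=cv2.INTER_CUBIC)
cv2.imwrite('pics/fin.png',np.vstack([a,b]))
E
```

```text
pos [0.4274 0.2369 0.202 ] rot [-3.1389e+00  5.0000e-04  3.1374e+00] t 31.18 w 0.0561 F [ 0.5 -0.4 -0.7]
```

View pics/fin.png

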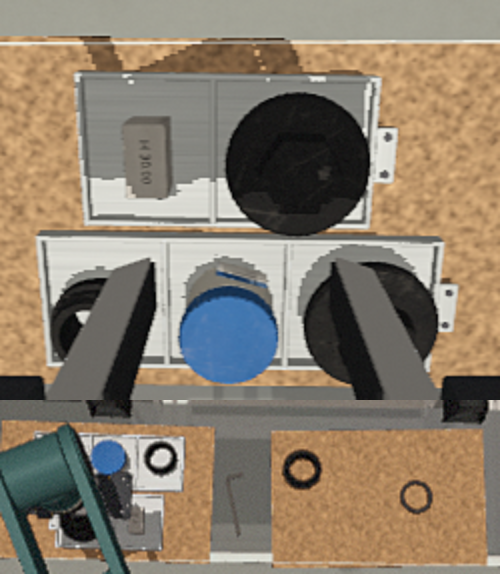

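All five parts are seated in their pockets: block (147,157) and cap (298,163) in the two-pocket tray; union (85,315), jar (228,310) and cap (370,320) in the three-pocket tray. The large union hasn't moved.

```bash
python3 -c "
from bench import robot
print(robot.close_job())"
```

```text
the job is handed in; nothing more can be done
None
```

I made up both kits and handed the job in at about 31 s; the final pictures show all five parts seated upright in their pockets and the larger union untouched, but the hand-in returned no verdict.

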